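Unlock a pump head and draw its piston

ROBOT

A 6-joint arm with a two-finger parallel gripper is mounted at the origin on a cart in front of the work surface, level with it; the furniture and walls round the work are solid. World frame = base frame: x ahead of the robot, y to its left, z up, the work surface at z = 0. Lengths are in mm, angles in rad, forces in N, time in s.
With the tool pointing down it reaches from about 275 to 825 mm from the base axis. Payload 4.9 kg.
Tool frame: the origin (TCP) lies at the very end of the fingers, on their centre line; the grasp point (between the pads) lies 19 mm behind it; z points along the fingers, y is the direction in which the jaws open and shut (so a half turn about z gives the same grasp; the last joint's range is limited). The gripper opens to 85 mm and grips with 20 to 120 N. Pads are 22 mm wide; open, the fingers measure 114 mm over their backs; the gripper's body (76 mm by 85 mm) begins 54 mm behind the grasp point. The pads swing forward as they close: fully open they stand 13 mm farther back than shut.
Start: joints at [-1.235, 0.326, -0.193, 1.052, 0, 1.437], TCP at [249.003, -490.424, 231.281] pointing down, gripper open.
Joint ranges: [-2.65, 2.65], [-0.97, 1.79], [-1.3, 1.35], [-1.93, 2.1], [-1.47, 1.37], [-3.14, 3.14]. Speed limits (rad/s): [2.57, 2.57, 3.14, 3.14, 3.14, 3.14].

INTERFACE

Orientations are given as [roll, pitch, yaw] about the fixed x, y, z axes, in that order (R = Rz(yaw) Ry(pitch) Rx(roll)).
In Python, from bench import bot, solve_ik, imaging gives the robot as it stands. Calls block until the motion is done:
- bot.move_ptp(position, orientation): joint-space move of the TCP to a pose.
- bot.movel(position, rot=None, max_speed=150, threshold=None): straight line of the TCP; rot=None keeps the orientation; max_speed is the mean speed in mm/s. With threshold (N) it stops when the force on the tool has changed by that much, and returns True; else False.
- bot.move_j(angles): joint-space move.
- bot.grip(opening, effort=None): opening from 0.0 (shut) to 1.0 (fully open); effort is the grip in N (None keeps the last); returns when the fingers have stopped.
- bot.dwell(seconds).
- solve_ik(position, orientation): joint angles nearest the present ones, or None.
- bot.get_state(): the state.
- imaging.capture(name): name is "scene" or "top" or "wrist"; returns the picture (400x640x3 uint8, blue, green, red); there is no depth.
- imaging.camera_model(name): a dict with "K" (3x3 intrinsics, pixels), "position" and "rotation" of the camera in the world. Camera axes: x right, y up, looking along -z (the intrinsics and any distortion apply to the point x, -y, -z); pixel columns grow to the right and rows downward; lengths in mm; the calibration is good to about 2 mm. The wrist camera is an equidistant fisheye: a pixel r from the principal point sees the ray r / f radians off the axis. A picture is of the moment at which its call begins: read the wrist's pose just before it. camera_model takes no time and is no camera call; for the wrist camera it gives the pose at the moment of the call.
A pose or a line that the arm cannot do raises bot.IKError and nothing moves.
- bot.sign_off(): hands the job in, once; it reports no verdict.
The state is a dict: "t": time; "qpos": joint angles; "joint_velocities": joint speeds; "effort": joint torques, N m; "tcp_pos": TCP position; "orientation": TCP orientation; "contact_force": force on the tool from outside, world axes, zero at the start; "wrist_torque": the same for the moment, N m; "opening": opening from 0.0 (shut) to 1.0 (fully open).
Only numpy, scipy, OpenCV 4.12 (cv2) and the standard library are available. Lean on these libraries where they do the work, as an engineer would, in place of code of your own. Each camera call takes 0.05 s, during which the arm holds its last target. There are 200 camera calls.

TASK

Strip the pump head for cleaning: crank its locking screw exactly two full turns anticlockwise (seen from above) and leave it there, then draw the piston straight out of its sleeve by the square grip without forcing it. Lay the piston in the cradle with its bare shaft centred across both notches, let go of it, and leave everything else on the bench where it is.

Things in the scene. Friction and masses are not known exactly. Their poses are not given: they have to be found in the camera images.
- pump: Fixed aluminium pump head; origin on the worktop under its centre, z up. Block 56 mm wide (x), 110 mm long (y from -55 to +55, then a 10 mm rear cover), 40 to 100 mm high, on a base flange 100 x 130 x 8 mm. The sleeve is a 17.5 mm bore along y at x = 0, 70 mm high, open only on the +y face: the piston comes out along +y. Capped ports stick out 16 mm from both sides
- sleeve_mouth (a point): centre of the open end of the sleeve, in the pump's +y face
- crank_hub (a point): point on the vertical axis of the locking screw (at x = 0, y = -40 mm of the pump), at the top of the crank hub, 120 mm above the worktop. The hub is 26 mm wide; the thin screw stem stands 1 mm out of it at the start and 3 mm more per turn
- pump_crank (a joint): angle of the crank, rad: 0 at the start (arm pointing along the pump's -y, away from the piston's grip), grows anticlockwise seen from above, 6.283 a turn, stops at 0 and at 3 turns. It stays where left (1 to 2 N at the handle turn it). Each turn lifts the locking bolt 3 mm; it leaves the piston's groove after about one and a half turns
- crank_grip (a point): point on the axis of the upright grey crank handle, 152 mm above the worktop. The handle is round, 16 to 18 mm thick, 121 to 171 mm high, spins freely on its pin and stands 50 mm from the axis of the screw; the crank arm below it has its top at 119 mm. Moves with the crank in a level circle
- piston: loose piston, 0.13 kg: grey square grip 22 x 22 x 44 mm (long along y), origin in its centre; from it a 16 mm thick steel shaft runs 118 mm along -y. Starts fully in the sleeve, axes parallel to the pump's, origin at the pump's x = 0, y = 87 mm, 69 mm high, 10 mm of shaft showing. Locking groove 99 to 111 mm from the grip. Centre of mass 68 mm from the origin, in the shaft
- piston_tip (a point): centre of the end of the piston's shaft, at y = -140 mm in its frame
- piston_mid (a point): point on the axis of the shaft at y = -70 mm in the piston's frame, the part to be centred in the cradle
- cradle: fixed cradle: grey base plate 70 x 100 x 8 mm, long along its y, with two white supports 10 mm thick, 50 mm apart (at y = -25 and +25 mm), each with a 90 degree V notch, open upward, lowest point 28 mm and upper edges 45 mm above the worktop, 34 mm wide at the top. Origin on the worktop under its centre, z up
- cradle_mid (a point): point midway between the two notches where the axis of a shaft lying in them passes, 39.3 mm above the worktop
- beaker: clear low beaker 64 x 64 x 83 mm at the back, bystander, origin under its centre
- syringe: plastic syringe 139 mm long lying at the front, bystander, origin under its centre
- spanner: small flat steel spanner 129 mm long lying at the front right, bystander, origin under its centre
- tape: roll of tape 72 mm across, 19 mm high, lying between pump and beaker, bystander, origin under its centre
Not all that is in view belongs to the job. Leave any black look-alike of the cradle alone.

How it is judged (in metres and radians):
On the way, in this order (a step that is already met when the one before it is completed fails the run):
1. the crank stands two full turns anticlockwise (within half a radian) (value of joint pump_crank between 12.066 and 13.066 rad), for 0.2 s.
2. the piston's tip is clear of the sleeve, crank still at two turns (all of step 1 and y of piston_tip in the frame of pump above 0.058 m), for 0.1 s.
At the end, for the whole second after the job is handed in: the crank stands at two full turns anticlockwise (within 0.5 rad); the piston lies at rest and released in both notches of the cradle, parallel to it within 0.12 rad, its shaft centred within 15 mm, its axis 33 to 45 mm high (all of step 1 and horizontal distance between piston_mid and cradle_mid below 0.015 m and z of piston_mid in the frame of cradle between 0.033 and 0.045 m and angle between the y axis of piston and the y axis of cradle, either way round below 0.12 rad and linear speed of piston below 0.02 m/s and contact force between the fingers and piston below 0.1 N); the robot touches nothing.
It fails at once if the piston is forced against the sleeve or the locking bolt (over 45 N) (contact force between piston and pump above 45 N).
It fails at once if the piston is dropped on the worktop (height (world z) of piston_mid below 0.022 m).
It fails at once if the beaker, syringe, spanner or tape roll is pushed away (over 30 mm) (distance of any of beaker, syringe, spanner, tape from where it was at the start of the episode above 0.03 m).
It also fails if it takes over 72 s, if anything falls off the work surface, if the arm or the gripper's body presses on something with over 40 N, if the wrist force passes 120 N, or if a joint passes its speed limit or range.

## Working session

There is one attempt and no reset: what is moved stays moved. The work goes in short steps, each a Python script; the robot and the scene stay as the last script left them, time stands still between calls to the robot, and variables do not carry over. Pictures are saved under pics/ and viewed, about 8 in all and at most 12, crops included, and the job is handed in when it is done.

```bash
mkdir -p pics; ls
python3 - <<'E'
from bench import bot, imaging
import cv2,numpy as np
for n in("scene","top"):
    im=imaging.capture(n); cv2.imwrite(f"pics/{n}0.png",im)
    m=imaging.camera_model(n); print(n,{k:np.round(np.array(v),4).tolist() if not isinstance(v,str) else v for k,v in m.items()})
print(bot.get_state())
E
```

```text
pics
scene {'K': [[367.7567, 0.0, 311.6912], [0.0, 367.7567, 197.1244], [0.0, 0.0, 1.0]], 'position': [6.3616, 440.2401, 649.6776], 'rotation': [0.9325, -0.0051, -2.2]}
top {'K': [[484.7391, 0.0, 318.9849], [0.0, 484.7391, 192.1424], [0.0, 0.0, 1.0]], 'position': [344.9127, 5.9654, 1228.1353], 'rotation': [0.1971, -0.0046, -1.5838]}
{'t': 0.1, 'qpos': array([-1.23521977e+00,  3.26875828e-01, -1.93492652e-01,  1.05198762e+00,
       -2.97436407e-05,  1.43659313e+00]), 'joint_velocities': array([ 0.00024453, -0.00190329,  0.00324323,  0.00016333, -0.00059073,
       -0.00116029]), 'effort': array([ 2.32947305e-04, -4.44238293e+01,  2.63038480e+01,  7.89834419e-03,
       -6.89527019e-05, -1.04599448e-05]), 'tcp_pos': array([ 248.80645071, -489.91963142,  230.57350034]), 'orientation': array([-3.14004293e+00, -1.79221991e-04,  4.69779631e-01]), 'contact_force': array([ 0.1086641 , -0.65911094, -0.68741946]), 'wrist_torque': array([ 0.00288747, -0.00281611, -0.02038594]), 'opening': 0.9986225433636995}
```

View pics/scene0.png

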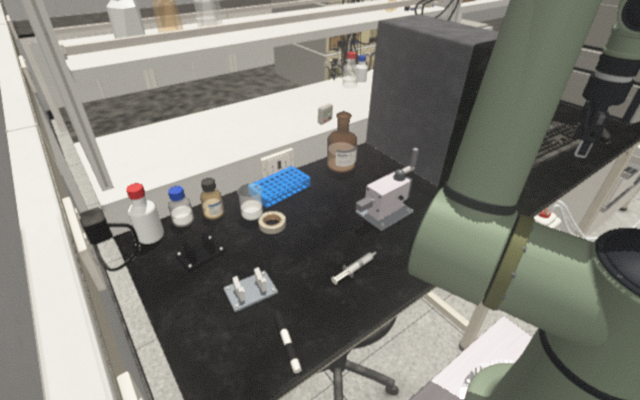

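View pics/top0.png

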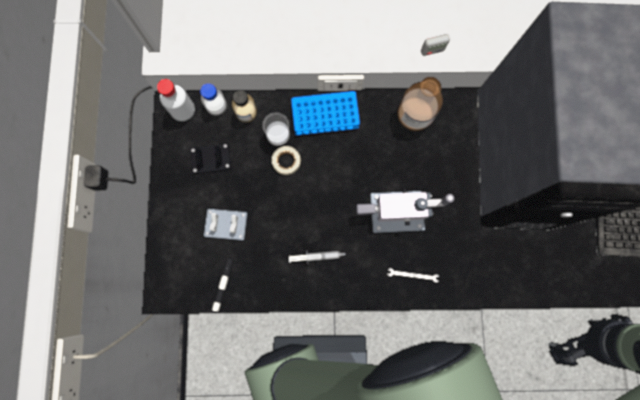

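The top view shows the pump at about (400,212) with its grip on the left at (365,209) and the crank handle on the right at (449,199). The white/grey cradle is at (225,224). Its black look-alike at (210,158) doesn't match the grey-and-white description, so I'll leave it alone. I'll enlarge both targets in one image.

```bash
cat > h.py <<'E'
import numpy as np,cv2
from scipy.spatial.transform import Rotation as R
from bench import bot,imaging,solve_ik
def ray(n,uv,m=None):
    m=m or imaging.camera_model(n); K=m["K"]; K=np.array(K)
    x=(uv[0]-K[0,2])/K[0,0]; y=(uv[1]-K[1,2])/K[1,1]
    if n=="wrist":
        r=np.hypot(x,y); s=np.sin(r)/max(r,1e-9); d=np.array([x*s,-y*s,-np.cos(r)])
    else: d=np.array([x,-y,-1.])
    rot=np.array(m["rotation"])
    Rm=rot if rot.shape==(3,3) else R.from_euler("xyz",rot).as_matrix()
    return np.array(m["position"],float),Rm@d
def onz(n,uv,z,m=None):
    p,d=ray(n,uv,m); return p+d*(z-p[2])/d[2]
def two(a,b):
    (p,d),(q,e)=a,b; s=np.linalg.lstsq(np.c_[d,-e],q-p,rcond=None)[0]
    A,B=p+s[0]*d,q+s[1]*e; return (A+B)/2,np.linalg.norm(A-B)
E
python3 - <<'E'
from h import *
a=cv2.imread("pics/top0.png"); s=cv2.imread("pics/scene0.png")
f=lambda im,x,y,w,h,k:cv2.resize(im[y:y+h,x:x+w],None,fx=k,fy=k,interpolation=cv2.INTER_CUBIC)
# left: top pump 345..465 x 180..240 ; cradle 195..255
A=f(a,345,180,120,60,6.6); 
B=f(a,190,195,66,48,6); C=f(s,350,140,80,90,3.2)
o=np.zeros((396+4+290,800,3),np.uint8); o[:A.shape[0],:A.shape[1]]=A;o[400:400+B.shape[0],:B.shape[1]]=B
o[400:400+C.shape[0],420:420+C.shape[1]]=C
cv2.imwrite("pics/crop1.png",o[:,:800][:690])
o=cv2.resize(o,(695,600));cv2.imwrite("pics/crop1.png",o)
for uv,z in (((449,198),171),((422,204),120),((365,209),69),((225,224),8)): print(uv,onz("top",uv,z).round(1))
E
```

```text
(449, 198) [ 539.2 -290.3  171. ]
(422, 204) [ 535.2 -240.9  120. ]
(365, 209) [ 533.3 -113.3   69. ]
(225, 224) [509.1 236.1   8. ]
```

View pics/crop1.png

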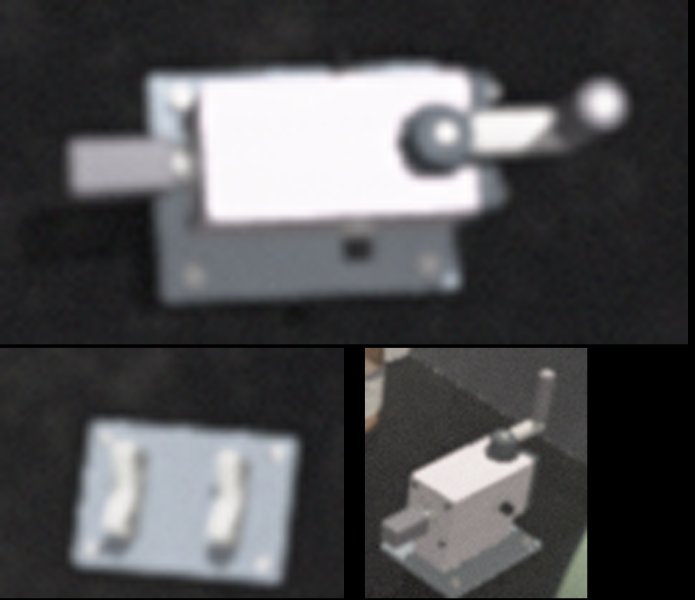

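The crop confirms the pump with its crank and square grip. The cradle has the grey plate and two white supports. Next I'll turn the corner pixels into poses.

Run:
```python
from h import *
f=lambda x,y:(345+x/5.734,180+y/5.739)
T=lambda x,y,z:onz("top",f(x,y),z)
h,hub=T(603,103,171),T(436,138,118)
print("handle",h,"hub",hub,np.linalg.norm((h-hub)[:2]))
c=[T(x,y,100) for x,y in((200,72),(478,72),(482,215),(206,222))]
print(np.round(c,1)); ce=np.mean(c,0)
g=[T(x,y,80) for x,y in((68,139),(72,180))];print("gripend",np.round(g,1))
fl=[T(x,y,8) for x,y in((162,303),(462,292),(148,75))]; print("flange",np.round(fl,1))
yaw=lambda v:np.arctan2(-v[0],v[1])
for v in(c[0]-c[1],c[3]-c[2],hub-h,fl[0]-fl[1]):print(yaw(v),np.linalg.norm(v[:2]))
k=695/800*6;q=600/690
C=[onz("top",(190+x/k,195+(y/q-400)/6),8) for x,y in((90,421),(299,437),(280,583),(72,566))]
print(np.round(C,1),np.mean(C,0).round(1),yaw(C[0]-C[1]),yaw(C[3]-C[2]),[np.linalg.norm((C[i]-C[(i+1)%4])[:2]) for i in range(4)])
# handle by scene: crop scale
s=(350+(547-365)/(3.2*.869),140+((375)/q-400)/3.2); print(s,two(ray("scene",s),ray("top",f(603,103))))
```

```text
handle [ 539.29518991 -292.87516249  171.        ] hub [ 535.43930117 -239.06953344  118.        ] 53.94361496904138
[[ 567.4 -146.7  100. ]
 [ 566.  -262.   100. ]
 [ 506.3 -260.2  100. ]
 [ 504.8 -146.8  100. ]]
gripend [[543.4 -93.   80. ]
 [526.  -94.2  80. ]]
flange [[ 482.1 -138.5    8. ]
 [ 485.4 -271.1    8. ]
 [ 584.5 -135.8    8. ]]
-0.01205114688620094 115.23636405460306
0.013215737421130042 113.35618685396246
0.07154099426494993 53.94361496904138
0.024232768871967375 132.5891832167568
[[548.1 282.2   8. ]
 [538.9 180.    8. ]
 [467.8 188.1   8. ]
 [477.3 288.6   8. ]] [508.  234.7   8. ] -0.08933215268910835 -0.09384603726146629 [np.float64(102.55614490461423), np.float64(71.55039993734778), np.float64(100.97361839233037), np.float64(71.07558820691573)]
(415.4487917146145, 149.765625) (array([ 539.92209542, -293.72046997,  167.87162635]), np.float64(0.12950038135963696))
```

Cradle: (508,235), yaw −0.09, and the plate measures 102×71 mm against 100×70 mm given. Pump: about (535.5,−200), yaw about 0.02. Handle: (539.5,−293), height 168 mm from two views against 171 mm given. I'll move above the pump and check from near with the wrist camera.

Run:
```python
from h import *
for y in(np.pi/2,-np.pi/2):
    for p in([480,-190,330],[539,-293,133],[514,304,20]): print(y,p,np.round(solve_ik(p,[np.pi,0,y]),2))
print("box edge",onz("top",(481,222),0),onz("top",(481,90),0))
bot.move_ptp([400,-180,350],[np.pi,0,np.pi/2]) 
bot.move_ptp([480,-200,350],[np.pi,0,np.pi/2])
m=imaging.camera_model("wrist");print(m, bot.get_state()["t"],bot.get_state()["tcp_pos"])
im=imaging.capture("wrist");cv2.imwrite("pics/w1.png",im)
```

```text
1.5707963267948966 [480, -190, 330] [-0.52  0.22 -0.09  1.27  0.    1.05]
1.5707963267948966 [539, -293, 133] [-0.62  0.52 -0.16  0.89  0.    0.95]
1.5707963267948966 [514, 304, 20] [ 0.41  0.62 -0.31  0.64  0.    1.98]
-1.5707963267948966 [480, -190, 330] [-0.52  0.22 -0.09  1.27  0.   -2.09]
-1.5707963267948966 [539, -293, 133] [-0.62  0.52 -0.16  0.89  0.   -2.19]
-1.5707963267948966 [514, 304, 20] [ 0.41  0.62 -0.31  0.64  0.   -1.16]
box edge [ 507.27924513 -416.0092446     0.        ] [ 866.19356307 -444.21816148    0.        ]
{'K': array([[309.70691629,   0.        , 319.39902745],
       [  0.        , 309.70691629, 201.03992377],
       [  0.        ,   0.        ,   1.        ]]), 'position': array([ 479.53404167, -125.6584394 ,  491.32117011]), 'rotation': array([-0.30242111,  0.00306733, -0.00064419])} 1.8917 [ 480.16701349 -201.09380039  348.49561665]
```

View pics/w1.png

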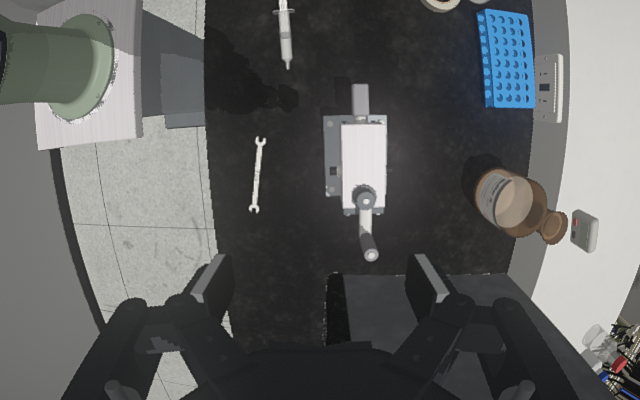

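The wrist view shows the grip at (360,99), block (341..386, 123..208), hub (366,200) and handle top (371,255). I'll refine these with masks.

Run:
```python
from h import *
m=dict(K=np.array([[309.70691629,0,319.39902745],[0,309.70691629,201.03992377],[0,0,1]]),position=[479.53404167,-125.6584394,491.32117011],rotation=[-0.30242111,0.00306733,-0.00064419])
im=cv2.imread("pics/w1.png"); g=im.min(2)
W=lambda x,y,z:onz("wrist",(x,y),z,m)
# block top: row-wise left/right edges of white; grip likewise
for y in range(128,190,10):
    r=g[y].astype(int); d=np.diff(r[325:400]); 
    w=np.where(r[330:400]>205)[0]+330
    print("row",y,w.min(),w.max(),W(w.min()-.5,y,100)[:2].round(1),W(w.max()+.5,y,100)[:2].round(1))
for y in (88,94,100,106,112): print(y,g[y,344:376].tolist())
w=np.where(g[100:230,350]>205)[0]+100; print("col",w.min(),w.max(),W(350,w.min()-.5,100)[:2],W(350,w.max()+.5,100)[:2])
f=lambda im,x,y,w,h,k:cv2.resize(im[y:y+h,x:x+w],None,fx=k,fy=k,interpolation=cv2.INTER_CUBIC)
A=f(im,335,75,60,50,6);B=f(im,340,180,60,95,6)
o=np.zeros((570,730,3),np.uint8);o[:300,:360]=A;o[:570,370:]=B;cv2.imwrite("pics/crop2.png",o)
```

```text
row 128 342 385 [ 506.1 -151.6] [ 562.4 -150.4]
row 138 342 385 [ 506.2 -164.3] [ 562.8 -163.3]
row 148 343 385 [ 507.6 -177.2] [ 563.3 -176.3]
row 158 343 385 [ 507.8 -190.1] [ 563.9 -189.3]
row 168 343 384 [ 508.  -203.2] [ 563.1 -202.6]
row 178 343 384 [ 508.3 -216.4] [ 563.8 -216. ]
row 188 343 384 [ 508.5 -229.9] [ 564.6 -229.6]
88 [46, 45, 43, 44, 42, 42, 47, 70, 102, 130, 148, 156, 156, 155, 155, 156, 156, 156, 156, 156, 157, 158, 162, 149, 101, 56, 46, 47, 49, 48, 48, 49]
94 [49, 48, 48, 47, 47, 45, 45, 67, 98, 126, 146, 157, 157, 157, 156, 156, 156, 158, 158, 158, 159, 160, 163, 154, 117, 55, 48, 51, 52, 51, 51, 52]
100 [47, 47, 47, 47, 47, 47, 46, 64, 92, 122, 147, 159, 158, 157, 158, 158, 158, 159, 159, 160, 160, 162, 165, 162, 139, 64, 49, 53, 53, 54, 55, 55]
106 [49, 50, 50, 50, 51, 50, 48, 62, 90, 118, 145, 158, 159, 159, 159, 160, 159, 161, 162, 163, 163, 164, 166, 166, 152, 71, 55, 58, 60, 59, 59, 59]
112 [51, 51, 53, 52, 52, 53, 51, 63, 87, 113, 142, 158, 161, 161, 162, 163, 163, 164, 164, 164, 166, 166, 168, 170, 158, 95, 57, 57, 59, 60, 61, 61]
col 125 207 [ 516.75936373 -147.01912533] [ 519.14498533 -256.77786367]
```

View pics/crop2.png

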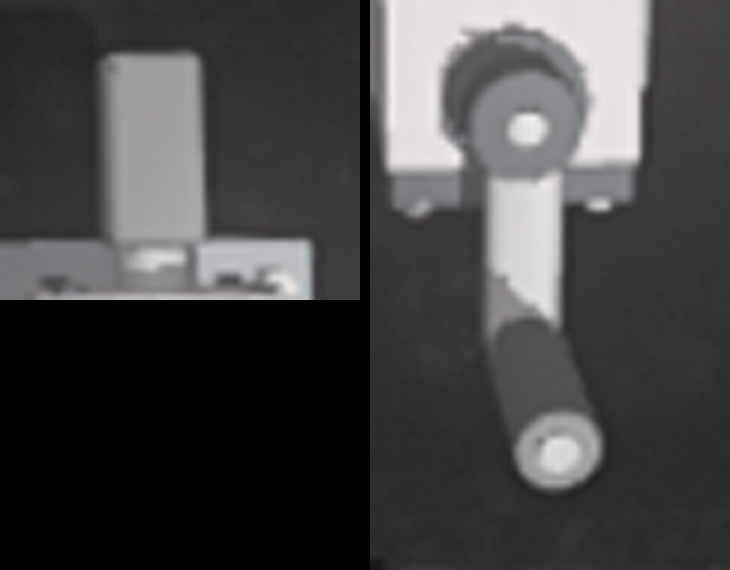

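Run:
```python
from h import *
m=dict(K=np.array([[309.70691629,0,319.39902745],[0,309.70691629,201.03992377],[0,0,1]]),position=[479.53404167,-125.6584394,491.32117011],rotation=[-0.30242111,0.00306733,-0.00064419])
W=lambda x,y,z:onz("wrist",(x,y),z,m).round(1)
print("stem",W(365.75,200.75,121),"handle",W(370.9,254.75,171))
# grip right-top edge & left-top edge, z=80
for y,l,r in((88,352.9,367.8),(100,353.4,368.2),(112,353.8,368.6)): print(W(l,y,80),W(r,y,80))
print("grip end",W(360,83.2,80))
# go above the handle, look down again
p=[538.5,-292.5]
bot.move_ptp([p[0],p[1],240],[np.pi,0,np.pi/2])
s=bot.get_state();print(s["t"],s["tcp_pos"],s["orientation"],s["contact_force"])
bot.movel([p[0],p[1],133],max_speed=100,threshold=8)
s=bot.get_state();print(s["t"],s["tcp_pos"],s["contact_force"])
bot.grip(0.0,20)
s=bot.get_state();print(s["t"],s["tcp_pos"],s["contact_force"],s["wrist_torque"],s["opening"])
```

```text
stem [ 536.8 -240.8  121. ] handle [ 538.6 -291.3  171. ]
[522.  -99.3  80. ] [541.7 -98.7  80. ]
[ 522.8 -115.4   80. ] [ 542.4 -114.8   80. ]
[ 523.5 -131.3   80. ] [ 543.2 -130.8   80. ]
grip end [531.4 -92.6  80. ]
2.6083 [ 537.92908335 -292.15919794  240.96204321] [ 3.14157039e+00 -3.80535419e-04  1.57030846e+00] [-0.30769058  0.22159594  1.29817309]
3.825 [ 538.96710887 -292.80600524  133.78404805] [0.27736055 0.31145851 0.98972975]
4.45 [ 538.75659103 -292.53049588  133.18843156] [ 1.21800735 -0.23140482  1.77142861] [ 0.05191941 -0.10783875 -0.03002874] 0.2038902146787938
```

```bash
cat > crank.py <<'E'
from h import *
import sys
a0,a1,n=float(sys.argv[1]),float(sys.argv[2]),int(sys.argv[3])
c=np.array([536.9,-241.7]); ph=-np.pi/2+.029
for k,a in enumerate(np.linspace(a0,a1,n+1)[1:]):
    p=c+50*np.array([np.cos(ph+a),np.sin(ph+a)])
    bot.movel([*p,133],max_speed=80)
    s=bot.get_state(); q=s["tcp_pos"][:2]-c; f=s["contact_force"]
    print(round(a,2),round(s["t"],2),q.round(1),round(np.linalg.norm(q),1),f.round(1),round(s["opening"],3))
    if np.linalg.norm(f)>40: print("STOP");break
E
python3 crank.py 0 1.5708 6
```

```text
0.26 4.77 [ 15.5 -48.6] 51.0 [ 2.4 -3.4  0.3] 0.204
0.52 5.08 [ 27.4 -43.1] 51.1 [ 3.7 -4.  -0.9] 0.203
0.79 5.4 [ 37.7 -34.5] 51.2 [ 5.  -3.3 -1.4] 0.203
1.05 5.72 [ 45.5 -23.4] 51.2 [ 6.3 -1.2 -0.8] 0.202
1.31 6.03 [ 50.  -10.5] 51.1 [5.3 0.1 0.7] 0.202
1.57 6.35 [50.9  2.7] 50.9 [ 4.8  2.1 -0.2] 0.202
```

```bash
python3 crank.py 1.5708 12.566 42 | awk 'NR%4==0||NR>39'
python3 - <<'E'
from h import *
bot.dwell(0.3); s=bot.get_state();print(s["t"],s["tcp_pos"],s["contact_force"])
E
```

```text
2.62 7.62 [23.  44.1] 49.7 [1.3 3.3 6. ] 0.201
3.67 8.88 [-26.4  41.2] 48.9 [ 2.  -5.4  1. ] 0.206
4.71 10.15 [-49.   -1.7] 49.1 [ 5.2 -0.5  0.4] 0.202
5.76 11.42 [-24.3 -44. ] 50.3 [1.4 0.5 5.5] 0.204
6.81 12.68 [ 27.  -43.4] 51.1 [ 3.7 -4.   2.5] 0.202
7.85 13.95 [50.9  3. ] 51.0 [4.8 1.  4.1] 0.205
8.9 15.22 [22.  44.7] 49.8 [0.  2.2 7. ] 0.204
9.95 16.48 [-26.4  41.3] 49.0 [ 2.3 -5.9  2. ] 0.204
11.0 17.75 [-49.1  -1.4] 49.1 [ 5.6 -2.4  2.9] 0.207
12.04 19.02 [-24.5 -43.8] 50.2 [-0.5 -0.   6.5] 0.206
12.3 19.33 [-12.4 -49. ] 50.5 [ 0.5 -2.2  6.3] 0.205
12.57 19.65 [  0.7 -50.8] 50.8 [ 0.2 -2.9  5.2] 0.202
19.95 [ 537.33571325 -292.4748288   133.12235726] [ 0.99281834 -2.79230016  5.55744406]
```

The crank is at two turns with low forces. I'll release it, rise, and take a near look at the piston grip and crank.

Run:
```python
from h import *
bot.grip(1.0)
s=bot.get_state();p=s["tcp_pos"];print(p,s["contact_force"],s["opening"])
bot.movel([p[0],p[1],230],max_speed=150)
bot.move_ptp([533.2,-150,230],[np.pi,0,np.pi/2+.029])
bot.dwell(.3)
m=imaging.camera_model("wrist");im=imaging.capture("wrist");cv2.imwrite("pics/w2.png",im)
np.save("w2.npy",np.array([m],dtype=object),allow_pickle=True)
s=bot.get_state();print(s["t"],s["tcp_pos"],s["orientation"],m["position"],m["rotation"])
```

```text
[ 538.24375122 -291.63720836  132.94503439] [0.03777496 0.00151481 0.13701541] 1.0033577032965102
22.3917 [ 533.20437265 -150.8960654   229.7798846 ] [-3.14140368e+00 -3.52945044e-05  1.59836629e+00] [530.06425513 -75.4694025  372.47964279] [-0.30359832  0.00083306  0.02827355]
```

View pics/w2.png

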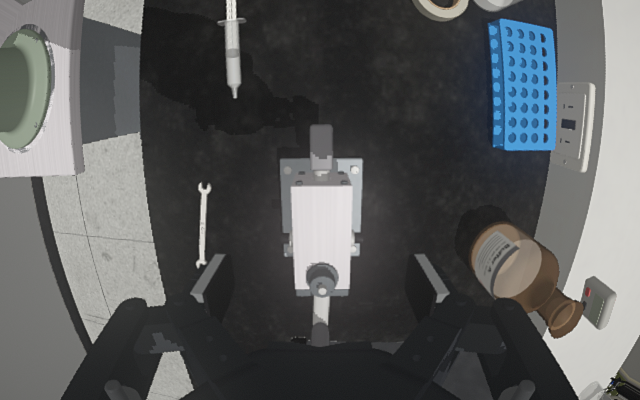

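The crank arm points back along −y again, with its handle at (320,333). The piston grip is at (310..332, 124..170) and nearly vertical in the image, so a yaw of 0.029 fits. I'll measure its axis from the edge gradients, close on it softly, and read the forces.

Run:
```python
from h import *
m=np.load("w2.npy",allow_pickle=True)[0]; im=cv2.imread("pics/w2.png"); g=im.min(2).astype(float)
W=lambda x,y,z:onz("wrist",(x,y),z,m)
def edges(y,x0,x1,t):
    r=g[y,x0:x1]; b=r>t; i=np.where(b)[0]; l,h=i[0],i[-1]
    return x0+l-(r[l]-t)/(r[l]-r[l-1]), x0+h+(r[h]-t)/(r[h]-r[h+1])
for nm,rows,a,b,z,t in(("grip",range(142,166,5),300,342,80,100),("block",range(195,256,10),285,360,100,205)):
    P=[]
    for y in rows:
        l,r=edges(y,a,b,t); L,Rr=W(l,y,z),W(r,y,z); P.append((L+Rr)/2); w=(Rr-L)[0]
        print(nm,y,round(l,1),round(r,1),P[-1][:2].round(1),w.round(1))
    P=np.array(P); f=np.polyfit(P[:,1],P[:,0],1); print(nm,"yaw",-f[0],"x at y=-115:",np.polyval(f,-115))
c=g[100:200,321]; e=np.where(c>80)[0][0]+100; print("end",e,W(321,e-.5,70),W(321,e-.5,80))
```

```text
grip 142 312.2 330.1 [ 532.5 -108.6] 16.9
grip 147 312.0 330.2 [ 532.5 -113.4] 17.2
grip 152 309.9 329.7 [ 531.4 -118.2] 18.8
grip 157 309.9 332.0 [ 532.7 -123. ] 21.1Traceback (most recent call last):
  File "<stdin>", line 10, in <module>
  File "<stdin>", line 6, in edges
IndexError: index 42 is out of bounds for axis 0 with size 42
```

Run:
```python
from h import *
r=[np.pi,0,np.pi/2+.029]
bot.movel([532.9,-113,180],rot=r)
bot.movel([532.9,-113,50],rot=r,max_speed=100,threshold=8)
bot.dwell(.3)
s=bot.get_state();print(s["t"],s["tcp_pos"],s["contact_force"],s["wrist_torque"])
bot.grip(0.35,20); s=bot.get_state();print(s["opening"],s["contact_force"])
bot.grip(0.0,20); bot.dwell(.3)
s=bot.get_state();print(s["t"],s["tcp_pos"],s["orientation"],s["contact_force"],s["wrist_torque"],s["opening"])
```

```text
24.7083 [ 533.09054046 -113.08834352   50.30300009] [ 0.12576421 -0.54967585  0.27407139] [-5.17745691e-02  2.51558003e-03 -1.08188224e-05]
0.3532703396076207 [ 0.48253742  0.31662398 -0.37263505]
25.8 [ 533.18081195 -113.02924781   50.09357166] [3.14108039e+00 4.51285626e-05 1.59987570e+00] [ 1.24369203 -0.82661211  0.06125287] [ 0.01708655 -0.27406554  0.03397572] 0.2567799889179307
```

The grip is held at 21.8 mm with little side load. I'll tighten and start drawing it out.

Run:
```python
from h import *
bot.grip(0.0,60); bot.dwell(.2)
s=bot.get_state();print(s["tcp_pos"],s["contact_force"],s["wrist_torque"])
p0=np.array([533.1,-113,50.1]); u=np.array([-.029,1,0])
for d in(4,10,20,40):
    hit=bot.movel(p0+u*d,max_speed=30,threshold=12)
    s=bot.get_state();print(d,hit,round(s["t"],2),s["tcp_pos"].round(1),s["contact_force"].round(1),s["wrist_torque"].round(2),round(s["opening"],3))
    if hit: break
```

```text
[ 533.20817705 -113.02737903   50.13835587] [1.97447696 1.28859189 1.63769778] [ 0.0717949  -0.32643968 -0.01232362]
4 False 26.5 [ 533.  -108.9   50.2] [1.5 0.3 1.9] [-0.16 -0.25  0.09] 0.245
10 False 26.85 [ 532.8 -102.5   50.1] [1.2 0.5 1.5] [-0.06 -0.31  0.07] 0.247
20 False 27.33 [532.4 -92.3  50.1] [1.3 1.3 1.8] [ 0.08 -0.27  0.12] 0.247
40 False 28.15 [531.7 -72.3  50.1] [0.  1.7 0.5] [ 0.21 -0.15  0.02] 0.248
```

Run:
```python
from h import *
p0=np.array([533.1,-113,50.1]); u=np.array([-.029,1,0])
for d in(70,100,130):
    hit=bot.movel(p0+u*d,max_speed=40,threshold=12)
    s=bot.get_state();print(d,hit,round(s["t"],2),s["tcp_pos"].round(1),s["contact_force"].round(1),s["wrist_torque"].round(2),round(s["opening"],3))
    if hit: break
bot.dwell(.3)
cv2.imwrite("pics/s2.png",cv2.resize(np.hstack([imaging.capture("scene")[130:330,200:440],imaging.capture("top")[130:330,180:480]]),None,fx=1.45,fy=1.45,interpolation=cv2.INTER_CUBIC))
m=imaging.camera_model("wrist");np.save("w3.npy",np.array([m],dtype=object),allow_pickle=True);cv2.imwrite("pics/w3.png",imaging.capture("wrist"))
```

```text
70 False 29.05 [530.9 -42.5  50. ] [-0.1  0.9 -0.9] [0.16 0.04 0.03] 0.248
100 False 29.95 [530.1 -12.7  50.1] [-0.6  0.1 -0.6] [ 0.04  0.11 -0.05] 0.25
130 False 30.85 [529.4  16.9  50.1] [ 0.2 -0.7 -1. ] [ 0.12  0.03 -0.04] 0.247
```

View pics/s2.png

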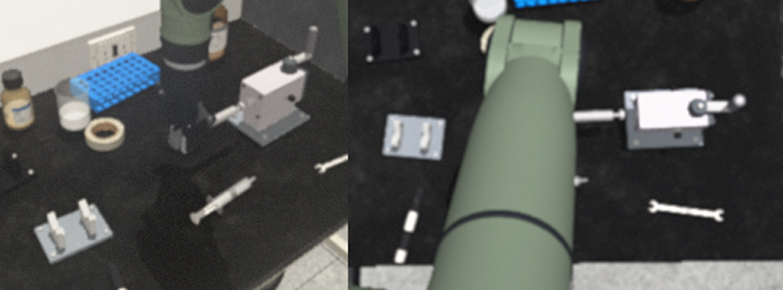

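View pics/w3.png

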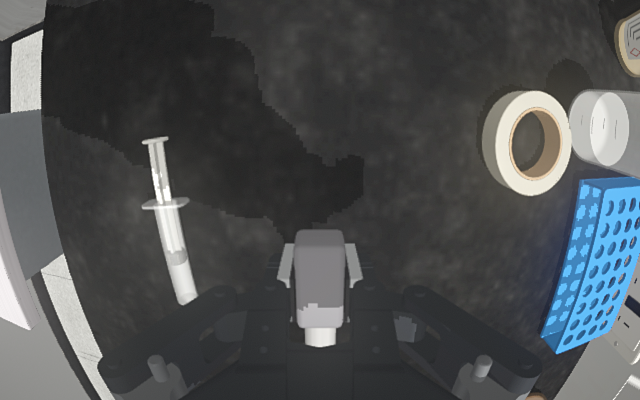

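The piston is out with its tip clear in front of the mouth, and forces stayed under 2 N. Next I'll check for slip from the grip's end edge, pull a little further, lift, and check the cradle from near on the way.

Run:
```python
from h import *
m=np.load("w3.npy",allow_pickle=True)[0]
for r in(229,231): print("grip end z80",onz("wrist",(319,r),80,m).round(1))
bot.movel([528.9,32,50.1],max_speed=60)
bot.movel([528.9,32,130],max_speed=100)
bot.movel([515,110,150],rot=[np.pi,0,np.pi/2-.09],max_speed=100)
bot.dwell(.3)
m=imaging.camera_model("wrist");np.save("w4.npy",np.array([m],dtype=object),allow_pickle=True);cv2.imwrite("pics/w4.png",imaging.capture("wrist"))
s=bot.get_state();print(s["t"],s["tcp_pos"],s["orientation"],s["contact_force"],s["opening"])
```

```text
grip end z80 [527.2  45.5  80. ]
grip end z80 [527.2  44.7  80. ]
33.9667 [515.03217383 109.69440035 149.9174534 ] [-3.14147417e+00  5.04425786e-05  1.48027923e+00] [-0.24044472 -0.25529841 -2.01718995] 0.25012747308210975
```

View pics/w4.png

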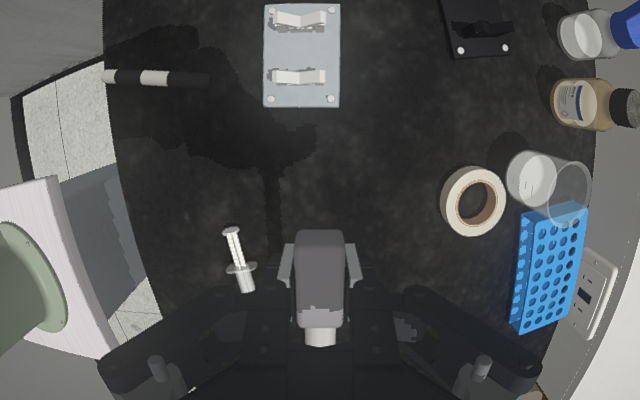

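The edge I used is the lower edge of the end face (z=58), which gives y≈36 against 37 expected, so there was no slip. The cradle is at (263..340, 2..107). I'll compute its pose from those corners.

Run:
```python
from h import *
print(onz("wrist",(319,229.5),58,np.load("w3.npy",allow_pickle=True)[0]).round(1))
m=np.load("w4.npy",allow_pickle=True)[0]
im=cv2.imread("pics/w4.png"); mk=((im.min(2)>110)).astype(np.uint8); mk[:, :250]=0; mk[:,350:]=0; mk[125:]=0
c=max(cv2.findContours(mk,0,2)[0],key=cv2.contourArea); ap=cv2.approxPolyDP(c,6,True)[:,0]; print(ap.tolist())
C=np.array([onz("wrist",p,8,m) for p in ((264.5,2.5),(340,4),(339,106.5),(263,106))])
print(C.round(1),C.mean(0).round(1))
d=C[0]-C[3];e=C[1]-C[2];print("yaw",np.arctan2(-d[0],d[1]),np.arctan2(-e[0],e[1]),np.linalg.norm(d[:2]),np.linalg.norm(e[:2]),np.linalg.norm(C[2]-C[3]))
print("grip x",[onz("wrist",p,148.9+30,m).round(1) for p in((296,270),(343,270))])
```

```text
[527.4  36.1  58. ]
[[265, 5], [263, 104], [337, 107], [339, 4]]
[[479.6 290.9   8. ]
 [548.2 281.4   8. ]
 [538.4 183.9   8. ]
 [469.5 191.4   8. ]] [508.9 236.9   8. ]
yaw -0.1013383466298931 -0.09969037264203394 99.99845468769925 98.01527121163171 69.3449431212294
grip x [array([505. , 119.9, 178.9]), array([524.8, 118.1, 178.9])]
```

Run:
```python
from h import *
r=[np.pi,0,np.pi/2-.097]; x,y=515.7,308.2
bot.movel([x,y,110],rot=r,max_speed=100)
bot.movel([x,y,50],rot=r,max_speed=60,threshold=10)
bot.dwell(.3); s=bot.get_state();print(s["t"],s["tcp_pos"],s["contact_force"])
hit=bot.movel([x,y,20],rot=r,max_speed=20,threshold=4)
bot.dwell(.3); s=bot.get_state();print(hit,s["t"],s["tcp_pos"],s["contact_force"],s["wrist_torque"])
m=imaging.camera_model("wrist");cv2.imwrite("pics/w5.png",imaging.capture("wrist"))
a=imaging.capture("scene")[230:330,190:310];b=imaging.capture("top")[180:270,150:290]
o=np.zeros((560,760,3),np.uint8);a=cv2.resize(a,None,fx=3,fy=3);b=cv2.resize(b,None,fx=2.8,fy=2.8);o[:a.shape[0],:360]=a;o[:b.shape[0],365:365+b.shape[1]]=b;cv2.imwrite("pics/p5.png",o[:310])
```

```text
37.5917 [515.84023976 308.25940178  50.25291587] [ 0.77259208 -0.48265611 -0.91473715]
False 39.5417 [516.14680146 308.24007026  20.28236402] [ 0.65600645 -0.43156259  2.67138006] [-0.24709586 -0.23974313 -0.01315526]
```

View pics/p5.png

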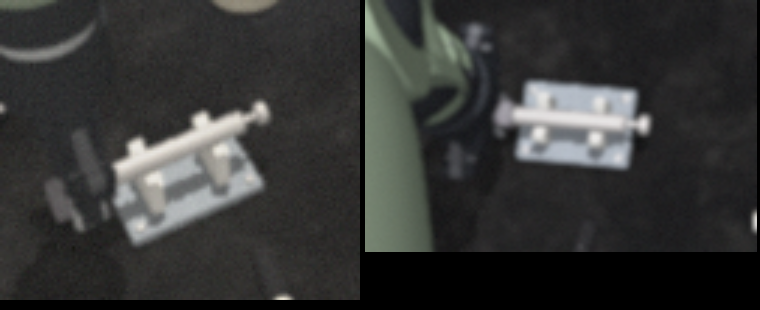

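The shaft lies across both notches, and upward contact of about 3.6 N confirms it is seated. I'll release, retract and check.

Run:
```python
from h import *
bot.grip(0.4,20); bot.grip(0.9); bot.dwell(.2)
s=bot.get_state();print(s["tcp_pos"],s["contact_force"],s["opening"])
x,y=s["tcp_pos"][:2]
bot.movel([x,y,180],max_speed=100)
bot.movel([480,100,300],max_speed=200)
bot.dwell(.3); s=bot.get_state();print(s["t"],s["tcp_pos"],s["contact_force"])
m=imaging.camera_model("wrist");np.save("w6.npy",np.array([m],dtype=object),allow_pickle=True);w=imaging.capture("wrist");cv2.imwrite("pics/w6.png",w)
t=imaging.capture("top");cv2.imwrite("pics/t6.png",t)
o=np.vstack([cv2.resize(t[140:300,170:470],(750,400)),cv2.resize(w[0:200,150:525],(750,400))]);cv2.imwrite("pics/p6.png",cv2.resize(o,(560,597)))
```

```text
[515.68264936 308.18435166  20.00297112] [ 0.15986402  0.5859408  -0.35764795] 0.9019127762625364
44.0833 [479.88616277 100.41200285 299.63484307] [ 0.75155294 -0.37404515 -0.05243832]
```

View pics/p6.png

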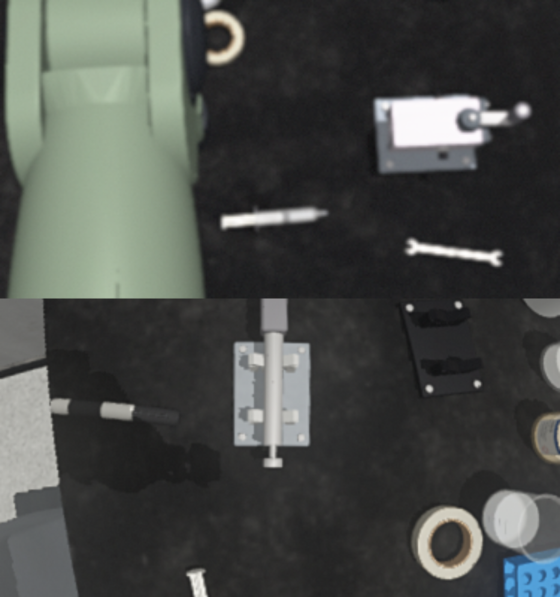

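Run:
```python
from h import *
m=np.load("w6.npy",allow_pickle=True)[0]
W=lambda x,y,z:onz("wrist",(150+x/1.4933,(y-298.5)/1.4925),z,m)
t,g=W(272.5,467,39),W(275,332,50)
v=g-t;u=v[:2]/np.linalg.norm(v[:2]);print(t.round(1),g.round(1),np.linalg.norm(v[:2]),"yaw",np.arctan2(-v[0],v[1]))
print("mid",(t[:2]+70*u).round(1),(g[:2]+-48*u).round(1))
C=np.array([W(x,y,8) for x,y in((235,342),(310,342),(309,446),(235,446))]);print("cradle",C.mean(0).round(1))
bot.sign_off()
```

```text
[501.7 166.5  39. ] [514.5 283.4  50. ] 117.65743712344234 yaw -0.10851729095500547
mid [509.3 236.1] [509.3 235.7]
cradle [509.4 235.7   8. ]
the job is handed in; nothing more can be done
```

The job is handed in: I cranked the locking screw two turns anticlockwise, drew the piston out, laid it in the grey cradle and let go. `sign_off` reports no verdict, so I can't confirm the pass.

- **Crank:** The handle followed 12.57 rad of circle at low forces (about 8 N at most in the readings printed). The last pictures show the arm pointing back along the pump's −y. I had no direct reading of the joint angle.
- **Piston:** The tool force stayed under about 3 N while drawing it out. The grip's end edge was within about 1 mm of where it should be, so it did not slip in the fingers.
- **Cradle:** The final wrist picture puts piston_mid at (509.3, 236) mm and the cradle centre at (509.4, 235.7) mm, with a yaw difference of about 0.01 rad. The shaft sits in both notches, and the arm is retracted and touching nothing.
- **Bystanders:** The tape, beaker, syringe and spanner look unmoved by eye in the last pictures; I did not measure them.
- **Checks that disagreed:** One slip check first came out 8 mm off because I had used the wrong edge height; redone at the right height, it agreed. The cradle measured from the top camera and from near differed by about 2 mm.

The last time reading was 44 s of the 72 s allowed, and I viewed 9 of the 12 pictures.

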